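Straighten out the mixed-up storage mats

TASK

The four containers on the store-room top have been put back on each other's cork mats. Set each one upright, centred, on the mat cut to the shape and size of its own base (the square and the oblong one turned in line with their mats), parking a container on the empty tray whenever you need a free spot. Tip nothing over on the way, and do not knock the green glass jar out of its place.

Things in the scene. Friction and masses are not known exactly. Their poses are not given: they have to be found in the camera images.
- canister: Large round lidded canister of brushed steel, diameter 66 mm, 80 mm high, 0.18 to 0.35 kg. Belongs on the large round mat. Origin: centre of the underside; z up along its height. Loose, stands upright. At the start it stands on a mat meant for another thing. 
- spray_can: Slim round spray can, aluminium with a white cap, diameter 42 mm (cap 38 mm, from 70 mm up), 92 mm high, 0.08 to 0.17 kg. Belongs on the small round mat. Origin: centre of the underside; z up along its height. Loose, stands upright. At the start it stands on a mat meant for another thing. 
- square_jar: Square white plastic jar with a flat lid, 54 x 54 mm, 75 mm high, 0.13 to 0.25 kg; x and y along its sides. Belongs on the square mat, sides parallel to the mat's sides, any quarter turn. Origin: centre of the underside; z up along its height. Loose, stands upright. At the start it stands on a mat meant for another thing. 
- carton: Closed brown cardboard carton with a paper strip on top, 84 mm long (along its x) x 40 mm wide (along its y), 70 mm high, 0.08 to 0.17 kg. Belongs on the oblong mat, its length along the mat's length, either way round. Origin: centre of the underside; z up along its height. Loose, stands upright. At the start it stands on a mat meant for another thing. 
- big_round_mat: Large round cork mat, diameter 106 mm. Fixed, lies on the shelf top, always level. Origin: centre of the underside (z 0); the top face is 4 mm higher. 
- small_round_mat: Small round cork mat, diameter 80 mm. Fixed, lies on the shelf top, always level. Origin: centre of the underside (z 0); the top face is 4 mm higher. 
- square_mat: Square cork mat, 100 x 100 mm, x and y along its sides. Fixed, lies on the shelf top, always level. Origin: centre of the underside (z 0); the top face is 4 mm higher. 
- oblong_mat: Oblong cork mat, 126 mm long (along its x) x 70 mm wide (along its y). Fixed, lies on the shelf top, always level. Origin: centre of the underside (z 0); the top face is 4 mm higher. 
- tray: Empty shallow grey plastic tray, 110 mm (along its x) x 150 mm (along its y), rim 10 mm high and 3 mm thick: the free spot. Fixed. Origin: centre of the underside (z 0); its inner floor is 3 mm higher. Any of the containers fits on it upright at any turn.
- glass_jar: Green glass jar with a steel cap, diameter 52 mm, 75 mm high, standing loose on the shelf top among the mats (not on one). Stays where it is. Origin: centre of the underside.

How it is judged (in metres and radians):
At the end, for the whole second after the job is handed in: Each container stands upright (within 0.1 rad) and at rest on the mat of its own base shape and size, base centre within 12 mm of the mat's centre; the square jar (any quarter turn) and the carton (either way round) are within 0.2 rad of their mats' directions (horizontal distance between canister and big_round_mat below 0.012 m and z of canister in the frame of big_round_mat below 0.008 m and angle between each of canister, spray_can, square_jar, carton's own z axis and vertical below 0.1 rad and linear speed of each of canister, spray_can, square_jar, carton below 0.02 m/s and angular speed of each of canister, spray_can, square_jar, carton below 0.2 rad/s and horizontal distance between spray_can and small_round_mat below 0.012 m and z of spray_can in the frame of small_round_mat below 0.008 m and horizontal distance between square_jar and square_mat below 0.012 m and z of square_jar in the frame of square_mat below 0.008 m and horizontal distance between carton and oblong_mat below 0.012 m and z of carton in the frame of oblong_mat below 0.008 m and (angle between the x axis of square_jar and the x axis of square_mat, either way round below 0.2 rad or angle between the x axis of square_jar and the y axis of square_mat, either way round below 0.2 rad) and angle between the x axis of carton and the x axis of oblong_mat, either way round below 0.2 rad); the robot touches nothing.
It fails at once if the green glass jar is shoved more than 30 mm or tipped (distance of glass_jar from where it was at the start of the episode above 0.03 m or angle between glass_jar's own z axis and vertical above 0.5 rad).
It fails at once if a container is tipped over (angle between any of canister, spray_can, square_jar, carton's own z axis and vertical above 0.8 rad).
It also fails if it takes over 128 s, if anything falls off the work surface, if the arm or the gripper's body presses on something with over 40 N, if the wrist force passes 120 N, or if a joint passes its speed limit or range.

ROBOT

A 7-joint arm with a two-finger parallel gripper is mounted at the origin on the work surface. World frame = base frame: x ahead of the robot, y to its left, z up, the work surface at z = 0. Lengths are in mm, angles in rad, forces in N, time in s.
With the tool pointing down it reaches from about 400 to 850 mm from the base axis. Payload 10.4 kg.
Tool frame: the origin (TCP) lies midway between the tips of the shut fingers; the grasp point (between the pads) lies r.grip_depth behind it (r.grip_depth is the distance from the TCP to the grasp point, in mm); z points along the fingers, y is the line along which they close (so a half turn about z gives the same grasp; the last joint's range is limited). The gripper opens to 87 mm and grips with 3 to 60 N. Pads are 19 mm wide; open, the fingers measure 117 mm over their backs; the gripper's body (75 mm by 190 mm) begins 51 mm behind the grasp point.
Start: joints at [1.229, 0.332, -0.065, 1.46, 0.022, 1.35, -0.088], TCP at [195.914, -593.523, 222.576] pointing down, gripper open.
Joint ranges: [-2.6, 2.6], [-0.5, 2.12], [-1.47, 1.34], [0.16, 2.42], [-1.27, 4.41], [0.06, 2.06], [-2.6, 2.6]. Speed limits (rad/s): [2.22, 2.22, 2.79, 2.79, 3.14, 3.14, 3.14].

INTERFACE

Orientations are given as a unit quaternion [x, y, z, w].
In Python, from rig import r, claw, viewer, workorder gives the robot as it stands. Calls block until the motion is done:
- r.movep(position, orientation): joint-space move of the TCP to a pose.
- r.servo_line(position, attitude=None, vel=150, until_force=None): straight line of the TCP; attitude=None keeps the orientation; vel is the mean speed in mm/s. With until_force (N) it stops when the force on the tool has changed by that much, and returns True; else False.
- r.move_j(angles): joint-space move.
- claw.gripper_open() and claw.grasp(grasp_force=None): open the fingers fully, or close them until they stop; grasp_force is the grip in N (None keeps the last).
- r.hold(seconds).
- r.inverse_kinematics(position, orientation): joint angles nearest the present ones, or None.
- r.get_state(): the state.
- viewer.grab_frame(name): name is "scene" or "top" or "wrist"; returns (picture, depth): 400x640x3 uint8, red, green, blue; 400x640 float32, mm along the optical axis (not along the pixel's ray), 0 where there is no reading.
- viewer.camera_info(name): a dict with "mtx" (3x3 intrinsics, pixels), "cam_to_world" (4x4, takes a point from camera to world coordinates); the wrist camera has in their place "mount" (4x4, takes a point from camera to tool coordinates, whose origin is the TCP and whose axes are the flange's). Camera axes: x right, y up, looking along -z (the intrinsics and any distortion apply to the point x, -y, -z); pixel columns grow to the right and rows downward; lengths in mm; the calibration is good to about 2 mm. A picture is of the moment at which its call begins: read the wrist's pose just before it. camera_info takes no time and is no camera call.
A pose or a line that the arm cannot do raises r.MotionError and nothing moves.
- workorder.job_done(): hands the job in; it is judged then, once.
Trained networks look in the newest picture that a camera, given by its name, has taken for a name from the list of things; names that differ only in an ending like _2 or _b are one class to them, and where a whole thing is asked for, a point or a joint stands for the part that bears it (a point fixed in the world has none). Each returns a list of dicts, best first, with "conf" (0 to 1); they miss things now and then, are a little off and sometimes report something else, mostly with a low value. They report only what shows in the picture. A call takes as long as a camera call.
- viewer.spot_in(camera, query): "at" ([column, row] in pixels, amid what is visible of it).
- viewer.pinpoint(camera, query): "at" ([column, row] in pixels: a listed point, or the origin of a listed thing).
The state is a dict: "time": time; "qpos": joint angles; "dq": joint speeds; "joint_torque": joint torques, N m; "eef_pos": TCP position; "eef_rot": TCP orientation; "wrist_force": force on the tool from outside, world axes, zero at the start; "torque": the same for the moment, N m; "opening": finger opening in mm; "finger_force": force on a finger pad.
Only numpy, scipy, OpenCV 4.12 (cv2) and the standard library are available. Lean on these libraries where they do the work, as an engineer would, in place of code of your own. Each camera call takes 0.05 s, during which the arm holds its last target. There are 200 camera calls.

## Working session

There is one attempt and no reset: what is moved stays moved. The work goes in short steps, each a Python script; the robot and the scene stay as the last script left them, time stands still between calls to the robot, and variables do not carry over. Pictures are saved under pics/ and viewed, at most 14 in all, crops included, and the job is handed in when it is done.

```bash
mkdir -p pics; ls; cat > h.py <<'E'
import numpy as np, cv2
from rig import r, claw, viewer, workorder
def cloud(name):
    im,d=viewer.grab_frame(name); ci=viewer.camera_info(name); K=np.array(ci["mtx"])
    v,u=np.mgrid[0:d.shape[0],0:d.shape[1]]
    P=np.stack([(u-K[0,2])/K[0,0]*d,-(v-K[1,2])/K[1,1]*d,-d,np.ones_like(d)],-1)
    W=P@np.array(ci["cam_to_world"]).T
    return im,d,W[...,:3]
E
python3 - <<'E'
from h import *
for n in("top","scene"):
    im,d,W=cloud(n); cv2.imwrite(f"pics/{n}0.png",im[...,::-1]); np.savez(f"{n}.npz",im=im,d=d,W=W)
    ci=viewer.camera_info(n); print(n,ci)
    for q in "canister spray_can square_jar carton big_round_mat small_round_mat square_mat oblong_mat tray glass_jar".split():
        for f in("spot_in","pinpoint"):
            print(n,f,q,[(np.round(x["at"]).tolist(),round(x["conf"],2)) for x in getattr(viewer,f)(n,q)[:2]])
print(r.get_state(),r.grip_depth)
E
```

```text
pics
top {'mtx': array([[423.03451577,   0.        , 319.53079516],
       [  0.        , 423.03451577, 194.68773561],
       [  0.        ,   0.        ,   1.        ]]), 'cam_to_world': array([[-6.54852376e-03,  9.87362608e-01, -1.58342026e-01,
         4.07215236e+02],
       [-9.99628264e-01, -1.06545083e-02, -2.50961401e-02,
        -1.83986856e+01],
       [-2.64660467e-02,  1.58118822e-01,  9.87065341e-01,
         9.92704678e+02],
       [ 0.00000000e+00,  0.00000000e+00,  0.00000000e+00,
         1.00000000e+00]])}
top spot_in canister [([235.0, 154.0], 0.59), ([319.0, 144.0], 0.22)]
top pinpoint canister [([238.0, 161.0], 0.7)]
top spot_in spray_can [([428.0, 242.0], 0.72), ([216.0, 246.0], 0.69)]
top pinpoint spray_can [([425.0, 245.0], 0.95), ([315.0, 245.0], 0.61)]
top spot_in square_jar [([315.0, 246.0], 0.91)]
top pinpoint square_jar [([314.0, 247.0], 0.69)]
top spot_in carton [([392.0, 165.0], 0.83)]
top pinpoint carton [([392.0, 169.0], 0.96)]
top spot_in big_round_mat [([319.0, 252.0], 0.75)]
top pinpoint big_round_mat [([318.0, 241.0], 0.97)]
top spot_in small_roun
[... 2213 characters left out ...]
469684,  1.46008539,  0.02160044,
        1.34987369, -0.08850611]), 'dq': array([ 8.08915775e-05, -1.36711327e-03, -9.99867020e-04,  7.26324400e-04,
       -6.08825825e-04,  1.23296060e-03,  2.54936662e-04]), 'joint_torque': array([ 4.54388476e-05, -6.23034382e+01,  2.46330374e-02, -3.90116322e+01,
       -6.11213897e-02,  3.16723378e-02,  2.95316795e-05]), 'eef_pos': array([ 195.91011741, -593.5419232 ,  222.59248995]), 'eef_rot': array([9.87324588e-01, 1.58714059e-01, 2.20808407e-05, 6.89676938e-05]), 'wrist_force': array([-0.2453932 , -0.56400368,  0.04531066]), 'torque': array([-0.06401473, -0.01121306, -0.04791985]), 'finger_force': 0.0, 'opening': 87.05924528763151} 18.700000000000003
```

View pics/top0.png

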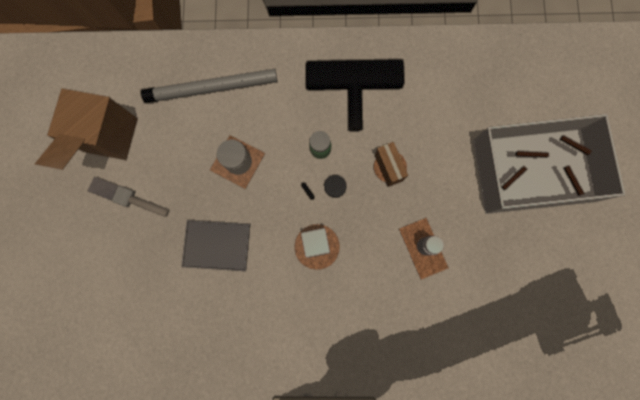

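View pics/scene0.png

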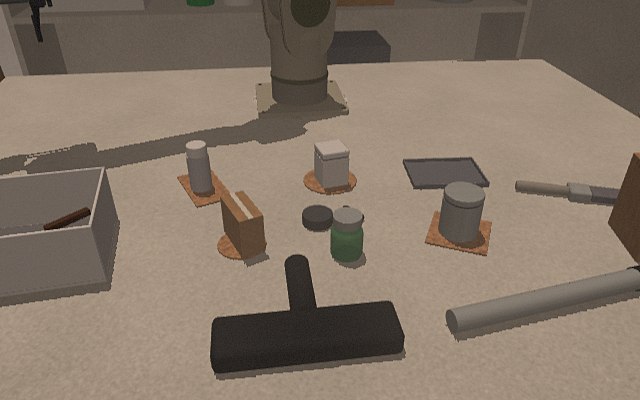

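The top view shows the canister at (235,155) on the square mat and the square jar at (315,246) on the big round mat. The carton at (392,165) is on the small round mat, and the spray can at (428,245) is on the oblong mat. The tray at (216,246) is empty and the glass jar is at (319,146). The scene view agrees.

```bash
cat > m.py <<'E'
from h import *
S={n:np.load(f"{n}.npz") for n in("top","scene")}
def near(c,R,zlo,zhi,cams=("top","scene"),cork=None):
    o=[]
    for n in cams:
        W=S[n]["W"];hsv=cv2.cvtColor(S[n]["im"],cv2.COLOR_RGB2HSV)
        m=(np.hypot(W[...,0]-c[0],W[...,1]-c[1])<R)&(W[...,2]>zlo)&(W[...,2]<zhi)&(S[n]["d"]>0)
        if cork: m&=(hsv[...,1]>110)&(hsv[...,0]<20)
        o.append(W[m])
    return np.vstack(o)
W=S["top"]["W"]
px=dict(canister=(235,155),spray_can=(428,243),square_jar=(315,244),carton=(391,164),glass_jar=(319,145),tray=(216,246))
H=dict(canister=84,spray_can=96,square_jar=79,carton=74,glass_jar=75,tray=10)
for k,(u,v) in px.items():
    c=W[v,u]; print(k,np.round(c))
    if k=="tray":
        p=near(c,110,6,20,("top",)); print(" rim",len(p),cv2.minAreaRect(p[:,:2].astype(np.float32)));continue
    for cams in(("top",),("scene",)):
        p=near(c,60,H[k]-8,H[k]+8,cams); q=p[:,:2].astype(np.float32)
        if len(p)>5: print(" ",cams[0],len(p),np.round(np.median(p[:,2]),1),"rect",np.round(np.hstack(cv2.minAreaRect(q)),1),"circ",np.round(np.hstack(cv2.minEnclosingCircle(q)),1))
    if k!="glass_jar":
        for cams in(("top",),("scene",),("top","scene")):
            q=near(c,95,-6,10,cams,True)[:,:2].astype(np.float32)
            if len(q)>5: print("  mat",cams,len(q),"rect",np.round(np.hstack(cv2.minAreaRect(q)),1),"circ",np.round(np.hstack(cv2.minEnclosingCircle(q)),1))
E
python3 m.py
```

```text
canister [644. 192.  85.]
  top 672 83.4 rect [649.3 202.   63.8  64.6  76.1] circ [649.3 202.4  32.9]
  scene 852 85.8 rect [650.2 201.2  65.2  64.4  59.5] circ [649.6 201.8  34.3]
  mat ('top',) 636 rect [649.7 205.2  96.7  96.6  61.9] circ [648.7 204.8  65.7]
  mat ('scene',) 863 rect [650.9 204.6  99.7  99.9  62.3] circ [650.4 205.2  69.7]
  mat ('top', 'scene') 1499 rect [650.9 204.6  99.7  99.9  62.3] circ [650.4 205.2  69.7]
spray_can [ 446. -223.   94.]
  top 263 95.3 rect [ 443.2 -235.2   36.6   36.1   37.5] circ [ 443.5 -235.6   19.2]
  scene 243 97.6 rect [ 445.3 -236.7   37.    35.6   71.8] circ [ 444.6 -236.8   19.2]
  mat ('top',) 1204 rect [ 439.  -231.3  123.4   67.6   21.2] circ [ 439.5 -231.3   69.1]
  mat ('scene',) 641 rect [ 440.8 -232.6  125.    69.3   21.7] circ [ 443.6 -237.3   66.7]
  mat ('top', 'scene') 1845 rect [ 440.5 -232.1  125.3   70.5   21.6] circ [ 440.6 -232.2   70.2]
square_jar [447.  15.  79.]
  top 628 78.5 rect [450.9  15.6  53.7  53.9  10.8] circ [451.1  15.5  35.9]
  scene 506 80.8 rect [451.3  13.9  57.6  55.1   8.3] circ [451.1  14.5  36.3]
[... 347 characters left out ...]
28.9 -157.5   45.4]
  scene 943 76.1 rect [ 628.8 -158.    87.    40.3   20.9] circ [ 629.2 -158.2   46. ]
  mat ('top',) 134 rect [ 636.2 -158.9   53.2   75.7   34.9] circ [ 632.4 -161.1   38.3]
  mat ('scene',) 380 rect [ 645.2 -164.5   83.    57.4   65.5] circ [ 633.3 -158.7   42.8]
  mat ('top', 'scene') 514 rect [ 636.3 -161.4   74.8   78.     8.9] circ [ 633.3 -158.7   42.8]
glass_jar [667.   5.  75.]
  top 332 74.3 rect [678.3   4.3  42.8  45.6  89.5] circ [678.6   4.1  23.2]
  scene 543 76.9 rect [679.1   3.8  44.8  46.8  53.7] circ [678.5   3.5  24.3]
tray [447. 250.   3.]
 rim 426 ((423.5902099609375, 252.15115356445312), (150.97145080566406, 162.32106018066406), 85.72240447998047)
```

```bash
cat >> h.py <<'E'
HOV=160
def quat(yaw): return np.array([np.cos(yaw/2),np.sin(yaw/2),0,0])
def best_yaw(xy,close_degs,z):
    """feasible yaw for a closing direction (deg), least joint travel"""
    q0=np.array(r.get_state()["qpos"]); c=[]
    for a in close_degs:
        for k in(-2,-1,0,1):
            y=np.radians(a-90+180*k)
            if abs(y)>np.pi+.01: continue
            s=[r.inverse_kinematics([*xy,h],quat(y)) for h in(HOV,z)]
            if all(x is not None for x in s): c.append((np.abs(np.array(s[0])-q0).max()+.3*max(0,abs(s[0][6])-2),y))
    return min(c)[1]
def go(p,q,vel):
    try: r.servo_line(p,q,vel=vel)
    except r.MotionError as e: print("line refused",e); r.movep(p,q)
def pick(xy,close_degs,gz,force=25):
    z=gz-r.grip_depth; y=best_yaw(xy,close_degs,z)
    claw.gripper_open()
    r.movep([*xy,HOV],quat(y)); r.servo_line([*xy,z],vel=120)
    claw.grasp(force); s=r.get_state(); print("grip",round(s["opening"],1),round(s["finger_force"],1))
    r.servo_line([*xy,HOV],vel=120)
    s=r.get_state(); print("lifted",round(s["opening"],1),"t",round(s["time"],1),"j7",round(s["qpos"][6],2))
def place(xy,close_degs,gz,dz):
    z=gz-r.grip_depth+dz; y=best_yaw(xy,close_degs,z)
    go([*xy,HOV],quat(y),200); r.servo_line([*xy,z+15],vel=150); r.servo_line([*xy,z],vel=40)
    claw.gripper_open(); r.servo_line([*xy,HOV],vel=120)
    s=r.get_state(); print("placed t",round(s["time"],1),"F",np.round(s["wrist_force"],1))
def snap(): 
    for n in("top","scene"):
        im,d,W=cloud(n); np.savez(f"{n}.npz",im=im,d=d,W=W)
    return
E
cat > run1.py <<'E'
from h import *
pick((649.5,202),(0,30,60,90,120,150),60)
place((448,250),(0,30,60,90,120,150),60,0.5)
snap(); cv2.imwrite("pics/top1.png",np.load("top.npz")["im"][...,::-1])
E
python3 run1.py
```

```text
grip 65.6 25.0
lifted 66.0 t 8.3 j7 0.31
placed t 12.7 F [0.3 0.5 0. ]
```

View pics/top1.png

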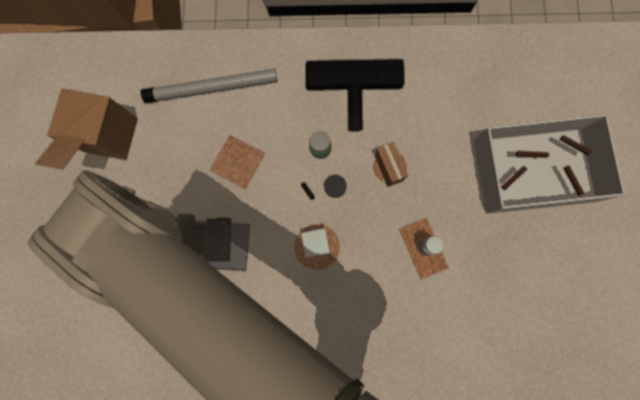

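The square mat at (238,161) is now bare. The arm hides the canister on the tray. Next is the jar.

```bash
cat > run2.py <<'E'
from h import *
import m0
def rect(c,R): 
    q=m0.near(c,R,-6,10,("top",),True)[:,:2].astype(np.float32); return cv2.minAreaRect(q),cv2.minEnclosingCircle(q)
(c,wh,a),_=rect((650,204),90); print(c,wh,a)
pick((451,15.2),(10,100),55)
place((c[0]+.5,c[1]-.3),(a,a+90),55,0.5)
snap(); cv2.imwrite("pics/top2.png",np.load("top.npz")["im"][...,::-1])
E
sed '/^W=S/,$d' m.py > m0.py; python3 run2.py; python3 m.py | sed -n 1,7p; python3 - <<'E'
from m0 import *
for cams in(("top",),("scene",)):
    for nm,c,R,lo,hi,ck in(("can",(448,250),60,75,92,None),("jar",(650,204),60,71,87,None),("bigmat",(446,14),80,-6,10,True)):
        q=near(c,R,lo,hi,cams,ck)[:,:2].astype(np.float32)
        if len(q)>5: print(nm,cams,len(q),np.round(np.hstack(cv2.minAreaRect(q)),1),np.round(np.hstack(cv2.minEnclosingCircle(q)),1))
E
```

```text
(649.7064208984375, 205.862548828125) (98.4306411743164, 96.40436553955078) 61.76770782470703
grip 53.9 24.9
lifted 54.1 t 17.0 j7 -0.07
placed t 22.0 F [ 0.1  0.5 -0.3]
canister [515.  78. 578.]
  mat ('scene',) 391 rect [466.3  30.7  51.1  99.9  41.2] circ [456.8  22.4  50. ]
  mat ('top', 'scene') 391 rect [466.3  30.7  51.1  99.9  41.2] circ [456.8  22.4  50. ]
spray_can [ 446. -222.   97.]
  top 263 95.4 rect [ 443.  -235.6   37.1   35.5   89.5] circ [ 443.3 -235.8   18.9]
  scene 241 97.6 rect [ 445.  -236.6   37.3   37.2   75.1] circ [ 444.7 -237.1   19.8]
  mat ('top',) 997 rect [ 439.3 -231.3  122.9   68.1   21.1] circ [ 439.1 -231.8   67.9]
can ('top',) 731 [448.6 249.8  63.7  64.7  88.9] [448.3 250.2  33.1]
can ('scene',) 399 [448.7 248.1  65.7  65.2  12. ] [446.4 249.4  36.4]
jar ('scene',) 725 [650.9 204.4  53.8  56.8  62.8] [651.7 203.8  36.4]
bigmat ('scene',) 790 [447.5  13.8 101.9 103.3  58. ] [446.1  13.3  53.3]
```

View pics/top2.png

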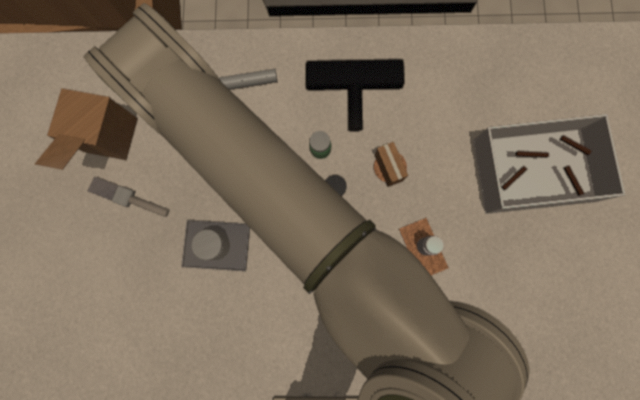

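The canister stands upright on the tray at (208,243), and the scene cloud puts the square jar within about 2 mm of the centre of its mat. Next I move the canister to the big mat and park the spray can.

```bash
cat > run3.py <<'E'
from h import *
A=(0,30,60,90,120,150)
pick((448.4,250),A,60)
place((445.5,14),A,60,1.0)
pick((443.8,-236),A,52,20)
place((448,250),A,52,0.5)
r.movep([450,-420,200],quat(0))
snap(); cv2.imwrite("pics/top3.png",np.load("top.npz")["im"][...,::-1])
E
python3 run3.py; cat > chk.py <<'E'
from m0 import *
import sys
T=dict(can=((446,14),60,76,92,None),spray=((448,250),60,86,105,None),spray_m=((632,-159),60,86,105,None),jar=((650,204),60,71,87,None),carton=((629,-157),60,66,82,None),carton_m=((440,-232),60,66,82,None),
 glass=((678,4),60,67,83,None),bigmat=((446,14),80,-6,10,True),oblong=((440,-232),90,-6,10,True),small=((632,-159),70,-6,10,True),square=((650,204),90,-6,10,True))
for nm,a in T.items():
    for cams in(("top",),("scene",)):
        q=near(*a[:4],cams,a[4])[:,:2].astype(np.float32)
        if len(q)>5: print(nm,cams,len(q),np.round(np.hstack(cv2.minAreaRect(q)),1),np.round(np.hstack(cv2.minEnclosingCircle(q)),1))
E
python3 chk.py
```

```text
grip 65.4 25.0
lifted 65.5 t 26.0 j7 0.59
placed t 30.5 F [ 0.2 -0.8 -0.2]
grip 41.7 20.0
lifted 41.4 t 34.9 j7 0.59
placed t 41.1 F [-0.4 -0.1  0.4]
can ('top',) 739 [445.3  15.   64.2  63.9  26.3] [445.2  15.   32.8]
can ('scene',) 547 [447.   13.8  63.1  64.3  84. ] [445.7  13.5  34.2]
spray ('top',) 261 [448.9 250.   36.2  37.4  29.4] [449.8 249.7  19.5]
spray ('scene',) 219 [450.  249.3  35.4  38.6  23.7] [448.6 249.6  20.4]
jar ('top',) 573 [650.8 205.1  54.8  54.4  63.2] [649.5 204.2  36. ]
jar ('scene',) 727 [650.4 204.6  54.   56.3  63.2] [650.7 204.3  37.3]
carton ('top',) 692 [ 629.  -157.3   84.1   41.3   21.5] [ 628.8 -157.    46.2]
carton ('scene',) 948 [ 629.5 -157.8   87.7   41.    21.5] [ 628.5 -157.3   47.2]
glass ('top',) 330 [678.6   4.2  42.8  45.   89.8] [679.    4.3  23.4]
glass ('scene',) 542 [679.2   4.3  44.8  48.   41.9] [678.5   5.   25. ]
bigmat ('top',) 699 [444.6  14.7 100.1  99.6  89.5] [444.6  14.3  51.2]
bigmat ('scene',) 412 [454.5  11.2 101.9  87.1  78.7] [447.4  12.4  52.2]
oblong ('top',) 1568 [ 439.1 -231.9  123.3   68.8   21.7] [ 439.5 -231.    69. ]
oblong ('scene',) 708 [ 441.6 -232.4  124.6   68.9   21.7] [ 441.4 -233.9   69.2]
small ('top',) 128 [ 636.2 -158.7   53.8   76.2   34.9] [ 632.1 -161.3   38.3]
small ('scene',) 382 [ 643.8 -165.8   87.5   59.3   62. ] [ 629.8 -158.3   45.9]
square ('top',) 710 [650.  205.1  96.1  95.7  61.6] [649.8 205.6  65.6]
square ('scene',) 989 [651.  204.2  99.1 100.4  61.9] [649.8 205.3  69.1]
```

View pics/top3.png

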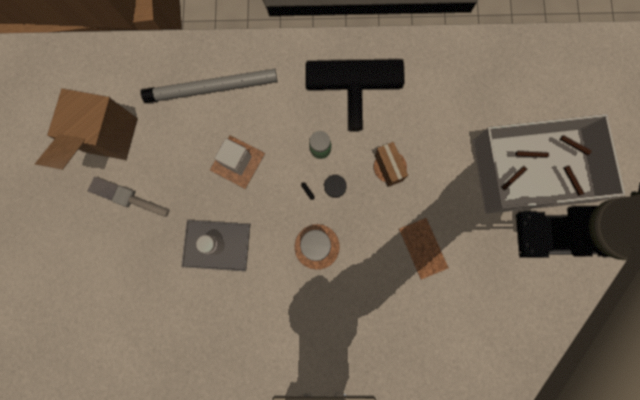

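The square jar at (235,155) and the canister at (315,244) are centred on their mats. The spray can is on the tray at (207,243), and the oblong mat is free. Next is the carton, then I'll measure the bare small mat.

```bash
cat > run4.py <<'E'
from h import *
pick((629,-157.4),(111.4,),55,20)
place((440.3,-232),(111.7,),55,1.0)
r.movep([450,-420,200],quat(0))
snap()
import m0
q=m0.near((632,-159),60,-6,10,("top",),True)[:,:2].astype(np.float32)
q2=m0.near((632,-159),60,-6,10,("scene",),True)[:,:2].astype(np.float32)
c,R=cv2.minEnclosingCircle(q); c2,R2=cv2.minEnclosingCircle(q2); print(c,R,c2,R2,q.mean(0),q2.mean(0))
assert R<43 and np.hypot(c[0]-632,c[1]+159)<8
xy=(q.mean(0)+q2.mean(0))/2
A=(0,30,60,90,120,150)
pick((449.2,249.8),A,51,20)
place(tuple(map(float,xy)),A,51,2.0)
r.movep([450,-420,200],quat(0))
snap(); cv2.imwrite("pics/top4.png",np.load("top.npz")["im"][...,::-1]); print(r.get_state()["time"])
E
python3 run4.py; python3 chk.py
```

```text
grip 39.9 20.0
lifted 39.4 t 48.3 j7 -0.91
placed t 53.0 F [-0.7  0.9  0.5]
(632.6199951171875, -161.29513549804688) 38.428409576416016 (633.9981079101562, -161.5349884033203) 40.02715301513672 [ 632.4613  -161.13033] [ 636.8067  -162.11713]
grip 41.4 20.0
lifted 41.7 t 59.8 j7 -0.06
placed t 65.8 F [-0.2  0.4  0.1]
67.1333
can ('top',) 739 [445.2  14.9  64.1  64.   26.3] [445.2  15.1  32.8]
can ('scene',) 544 [447.5  13.6  63.7  65.8  76.6] [446.3  13.   34.5]
spray_m ('top',) 239 [ 634.8 -159.7   36.    36.4   88.7] [ 635.2 -160.4   19. ]
spray_m ('scene',) 389 [ 636.2 -160.7   37.4   37.6   14.2] [ 636.1 -160.8   19.9]
jar ('top',) 574 [650.5 204.9  53.9  54.3  62.8] [649.8 204.6  35.4]
jar ('scene',) 731 [650.9 204.4  53.7  56.8  62.5] [651.8 204.5  36.3]
carton ('top',) 56 [ 628.1 -155.5   41.2   24.6   55.1] [ 635.  -160.3   20.7]
carton ('scene',) 258 [ 643.3 -161.4   41.8   27.2   88.4] [ 636.5 -160.9   21.2]
carton_m ('top',) 759 [ 440.1 -231.5   83.9   40.8   21.6] [ 440.7 -232.2   45.1]
carton_m ('scene',) 602 [ 440.7 -232.2   89.    40.4   21.7] [ 441.2 -232.5   47.8]
glass ('top',) 330 [678.    4.3  42.8  44.6  89.4] [678.4   4.2  23.1]
glass ('scene',) 540 [679.3   4.3  44.7  48.   80.9] [678.9   3.6  24.2]
bigmat ('top',) 692 [444.5  14.7 100.2  99.5  89.8] [444.4  14.4  51.2]
bigmat ('scene',) 409 [454.4  11.7 102.1  87.4  80.8] [447.4  13.   52.4]
oblong ('top',) 677 [ 439.1 -231.3  123.3   68.3   21.3] [ 438.4 -231.4   68.1]
oblong ('scene',) 374 [ 440.6 -232.8  128.5   69.    22. ] [ 443.7 -240.2   67. ]
small ('top',) 407 [ 627.5 -158.8   74.5   64.6   63.5] [ 632.2 -160.9   38.2]
small ('scene',) 503 [ 639.  -162.4   78.1   70.8   89.1] [ 634.7 -162.3   39.7]
square ('top',) 716 [649.8 204.7  97.5  96.2  61.7] [649.7 204.3  66.3]
square ('scene',) 981 [651.1 204.3  99.2  99.8  61.8] [651.2 204.   69.1]
```

View pics/top4.png

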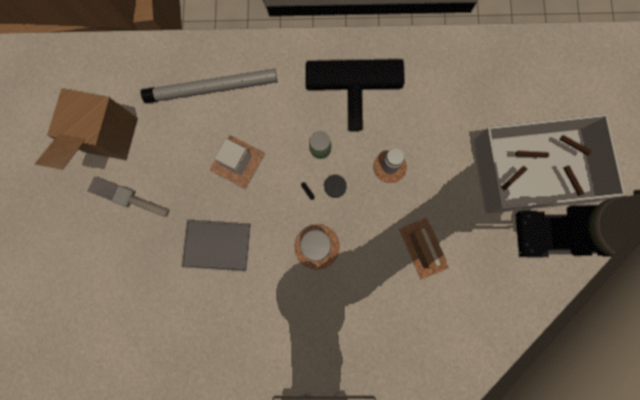

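All four containers are upright on their own mats, within about 3 mm of centre. The glass jar at (319,146) has not moved, and the gripper is clear.

```bash
python3 -c "
from rig import workorder
print(workorder.job_done())"
```

```text
the job is handed in; nothing more can be done
None
```

I handed the job in at about 67 s of the 128 s limit: all four containers stand upright on their own mats, within about 3 mm of centre by the last camera measurement, and the glass jar was not moved; the judge's result was not shown.

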